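# Seat the proud arbor cap on its keyed stand

## Task

Two spindle caps sit on keyed stands on the saw table; the one with the red grip is not home: its lugs ride on top of the stand. Without lifting it off the stand, turn the red cap until its lugs line up with the groove and it drops in fully, flat on the stand, then let go. Leave the blue cap seated as it is.

Things in the scene. Friction and masses are not known exactly. Their poses are not given: they have to be found in the camera images.
- cap_red_grip (a point): Point on the red cap's axis, 10 mm below the top of its upright grip bar. Bar: 48 mm long (x), 24 wide (y; hold it across this), 34 high, white line on top. It stands on a steel disc 72 across, 10 thick, underside 34 mm below this point. Hidden beneath: centre spigot, 20 long, and two lugs, 8 long, in line with the bar. Loose, 0.2 to 0.4 kg; z up. Starts 43 to 90 degrees out of line, either way.
- stand_red_face (a point): Centre of the top face, 32 mm above the table, of the red cap's fixed stand, a 100 mm square block. A 26 mm groove crosses it along x; its dark ends show beyond the disc. The spigot sits in the stand with 1 mm play. With the bar within 8 degrees of the groove, either way round, the cap sinks 8 mm by its own weight once free; its grip point ends 34 mm above this point (starts at 42).
- cap_blue_grip (a point): The same point on the blue cap: same shape and size, blue bar, already home on its own stand, loose in it. It stays as it is.
- stand_blue_face (a point): Centre of the top face of the blue cap's stand, like the other. The two stands may be either way round: one left of the long rip fence, one between the fence and the orange blade guard. The guard is solid and about 280 mm high above the table, and stands between the arm's start on the right and the caps: pass over it or in front of it.
Things that resemble listed ones, but are neither listed nor needed, are in the scene too. Leave any green or yellow look-alike of the part that bears cap_red_grip alone.

How it is judged:
By the outcome, as a careful person would: the job done as asked, in the order asked, and still so for the second after the job is handed in, with the robot touching nothing.
It also fails if it takes over 38 s, if anything falls off the work surface, if the arm or the gripper's body presses on something with over 40 N, if the wrist force passes 120 N, or if a joint passes its speed limit or range.

## Robot

A 6-joint arm with a two-finger parallel gripper is mounted at the origin on a cart in front of the work surface, level with it; the furniture and walls round the work are solid. World frame = base frame: x ahead of the robot, y to its left, z up, the work surface at z = 0. Lengths are in m, angles in rad, forces in N, time in s.
With the tool pointing down it reaches from about 0.3 to 0.775 m from the base axis. Payload 14.6 kg.
Tool frame: the origin (TCP) lies where the fingers leave the gripper's body, on its centre line; the fingertips stand 73 mm ahead of it and the grasp point (between the pads) lies 54 mm ahead of it; z points along the fingers, y is the line along which they close (so a half turn about z gives the same grasp; the last joint's range is limited). The gripper opens to 85 mm and grips with 20 to 120 N. Pads are 22 mm wide; open, the fingers measure 114 mm over their backs; the gripper's body (76 mm by 85 mm) begins 54 mm behind the grasp point. The pads swing forward as they close: fully open they stand 13 mm farther back than shut.
Start: joints at [1.141, 0.3, 1.521, -0, 1.321, -0.067], TCP at [0.195, 0.514, 0.304] pointing down, gripper open.
Joint ranges: [-3.03, 3.03], [-0.79, 2.21], [0.23, 2.52], [-1.04, 4.18], [0, 3.07], [-2.55, 2.55]. Speed limits (rad/s): [2.22, 2.22, 2.57, 3.14, 3.14, 3.14].

## Interface

Orientations are given as a unit quaternion [x, y, z, w].
In Python, from bench import * gives the robot as it stands. Calls block until the motion is done:
- reach(position, orientation): joint-space move of the TCP to a pose.
- movel(position, rot=None, speed=0.15): straight line of the TCP; rot=None keeps the orientation; speed is the mean speed in m/s.
- movej(angles): joint-space move.
- open_jaws() and close_gripper(strength=None): open the fingers fully, or close them until they stop; strength is the grip in N (None keeps the last).
- sleep(seconds).
- solve_ik(position, orientation): joint angles nearest the present ones, or None.
- get_obs(): the state.
- snapshot(name): name is "scene" or "side" or "wrist"; returns a dict with "frame" (384x512x3 uint8, red, green, blue), "z_map" (384x512 float32, m along the optical axis (not along the pixel's ray), 0 where there is no reading), "fx", "fy", "cx", "cy" (pixels), "rvec" (rotation vector, rad) and "tvec" (3), from world to camera coordinates, as OpenCV has them. Camera axes: x right, y down, z forward; pixel columns grow to the right and rows downward; lengths in m; the calibration is good to about 2 mm. A picture is of the moment at which its call begins.
A pose or a line that the arm cannot do raises Unreachable and nothing moves.
- job_done(): hands the job in; it is judged then, once.
The state is a dict: "clock": time; "joints": joint angles; "joint_velocities": joint speeds; "effort": joint torques, N m; "eef_pos": TCP position; "ee_rot": TCP orientation; "contact_force": force on the tool from outside, world axes, zero at the start; "wrist_torque": the same for the moment, N m; "opening": finger opening in m; "grip_force": force on a finger pad.
Only numpy, scipy, OpenCV 4.12 (cv2) and the standard library are available. Lean on these libraries where they do the work, as an engineer would, in place of code of your own. Each camera call takes 0.05 s, during which the arm holds its last target. There are 200 camera calls.

## Working session

There is one attempt and no reset: what is moved stays moved. The work goes in short steps, each a Python script; the robot and the scene stay as the last script left them, time stands still between calls to the robot, and variables do not carry over. Pictures are saved under pics/ and viewed, at most 10 in all, crops included, and the job is handed in when it is done.

```bash
mkdir -p pics; ls
python3 - <<'E'
from bench import *
import cv2,numpy as np
a=[]
for n in("scene","side"):
    s=snapshot(n); np.savez(f"{n}.npz",**s); cv2.imwrite(f"pics/{n}0.png",s["frame"][:,:,::-1])
    R=cv2.Rodrigues(np.array(s["rvec"]))[0]; print(n,-R.T@np.array(s["tvec"]),s["fx"])
o=get_obs(); print(o["clock"],o["ee_rot"],o["opening"])
E
```

```text
pics
scene [ 0.14715981 -0.78349435  0.59816184] 353.1381603432599
side [ 0.58686961 -1.36504946  0.69416818] 480.40991405723344
0.1 [ 1.80408548e-01  9.83591632e-01 -4.93720066e-04 -1.16680116e-04] 0.08514688062322939
```

View pics/scene0.png

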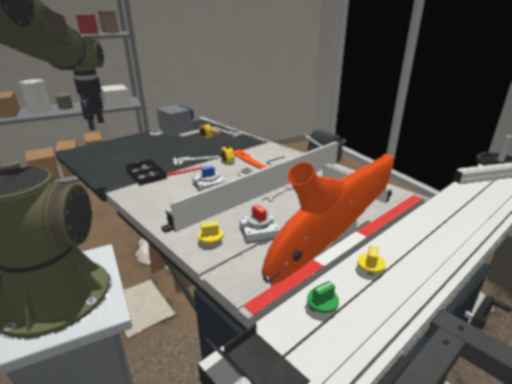

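View pics/side0.png

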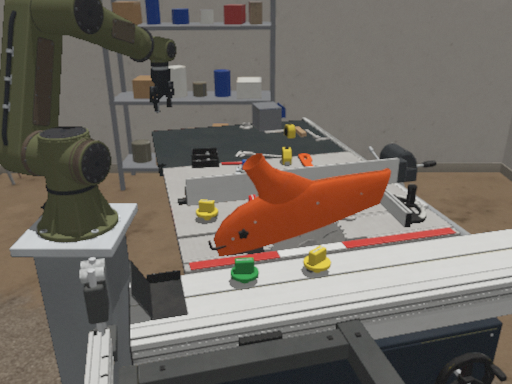

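The scene view shows the red cap at about (259,213) between fence and guard, and the blue cap at (208,175) left of the fence. In the side view the guard hides the red cap, with only a sliver visible at (250,200). The yellow and green look-alikes stand elsewhere. Next I locate these with depth.

```bash
cat > h.py <<'E'
import cv2,numpy as np
def cam(s):
    R=cv2.Rodrigues(np.array(s["rvec"],float))[0]; return R,np.array(s["tvec"],float).ravel()
def cloud(s):
    R,t=cam(s); z=s["z_map"]; v,u=np.mgrid[:z.shape[0],:z.shape[1]]
    P=np.stack([(u-s["cx"])/s["fx"]*z,(v-s["cy"])/s["fy"]*z,z],-1)
    P=(P-t)@R; P[z<=0]=np.nan; return P
def ray(s,uv,zp):
    R,t=cam(s); uv=np.atleast_2d(uv).astype(float)
    d=np.c_[(uv[:,0]-s["cx"])/s["fx"],(uv[:,1]-s["cy"])/s["fy"],np.ones(len(uv))]@R
    c=-R.T@t; return c+d*((zp-c[2])/d[:,2])[:,None]
def hsv(s): return cv2.cvtColor(np.ascontiguousarray(s["frame"]),cv2.COLOR_RGB2HSV)
def red(s):
    h=hsv(s); return ((h[...,0]<5)|(h[...,0]>174))&(h[...,1]>150)&(h[...,2]>60)
def blue(s):
    h=hsv(s); return (h[...,0]>105)&(h[...,0]<125)&(h[...,1]>120)
E
python3 - <<'E'
from h import *
s=dict(np.load("scene.npz")); P=cloud(s)
for nm,m,(u,v) in(("red",red(s),(259,213)),("blue",blue(s),(208,173))):
    w=np.zeros_like(m); w[v-14:v+14,u-14:u+14]=1; q=P[m&w]; q=q[~np.isnan(q[:,0])]
    print(nm,len(q),np.nanmedian(q,0),np.nanmin(q,0),np.nanmax(q,0))
h=hsv(s); m=(h[...,0]<10)&(h[...,1]>180)&(P[...,2]>.08); g=P[m]; g=g[(g[:,1]<.2)&(g[:,0]<1.3)]
print("guard",np.nanpercentile(g,[1,99],axis=0))
for u,v in((172,217),(338,150),(260,180)):print(P[v,u])
print([h[213,259],h[173,208],h[220,340]])
E
```

```text
red 109 [ 5.48235951e-01 -1.91985844e-04  7.25530771e-02] [ 0.54327953 -0.00834686  0.05544536] [0.56487157 0.02829866 0.08605207]
blue 77 [0.53097623 0.37868018 0.0624274 ] [0.51147394 0.37373725 0.04780781] [0.55119944 0.38484516 0.07691832]
guard [[ 0.47657709 -0.21708022  0.0822778 ]
 [ 0.93254257 -0.08682532  0.2754459 ]]
[0.32790401 0.13223455 0.05396247]
[1.10691464 0.33803941 0.0612457 ]
[0.66929812 0.22300342 0.0626037 ]
[array([  1, 193, 136], dtype=uint8), array([109, 180, 102], dtype=uint8), array([  8, 211, 139], dtype=uint8)]
```

Run:
```python
from bench import *
from h import *
reach([0.50,0.01,0.30],[0,1,0,0])
o=get_obs(); print(o["clock"],o["joints"],o["eef_pos"],o["contact_force"])
s=snapshot("wrist"); np.savez("w1.npz",**s); cv2.imwrite("pics/w1.png",s["frame"][:,:,::-1])
R,t=cam(s); print(-R.T@t,R[2])
m=red(s).astype(np.uint8); n,l,st,c=cv2.connectedComponentsWithStats(m); print(st[1:][st[1:,4]>100],c[1:][st[1:,4]>100])
```

```text
2.2167 [-5.21434545e-02  1.92017718e-01  1.66453945e+00  7.44934343e-05
  1.28501403e+00 -1.62360283e+00] [0.50001183 0.01056614 0.30001764] [0.6242987  0.74590218 0.16175189]
[0.43440165 0.01151487 0.37141595] [ 2.64897769e-01  9.48051830e-04 -9.64276036e-01]
[[  11   64   55   64 1905]
 [ 238  210   48   36 1180]] [[ 37.65984252  96.41154856]
 [261.00847458 226.84661017]]
```

View pics/w1.png

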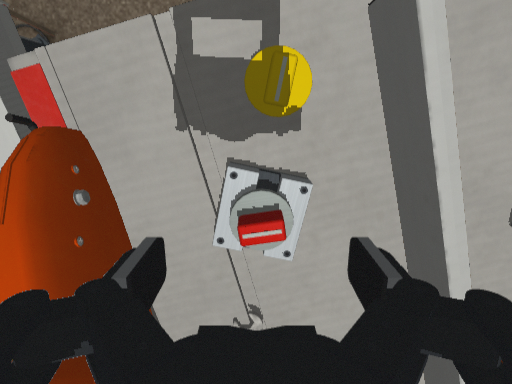

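The wrist view shows the red stand with corners at about (228,160), (312,183), (292,260) and (213,242). The dark groove end is at (268,180), and the red bar with its white line runs from (243,235) to (283,231), roughly across the groove. Now the angles.

Run:
```python
from h import *
s=dict(np.load("w1.npz"))
# white line inside the red bar
h=hsv(s); r=red(s).astype(np.uint8); r[:, :200]=0
hull=cv2.convexHull(cv2.findNonZero(r)); hm=np.zeros_like(r); cv2.fillConvexPoly(hm,hull,1)
w=(hm>0)&(h[...,1]<110)&(h[...,2]>150)
n,l,st,c=cv2.connectedComponentsWithStats(w.astype(np.uint8)); i=1+st[1:,4].argmax(); print("white",st[i],c[i])
v,u=np.where(l==i); L=ray(s,np.c_[u,v],.084)[:,:2]
(cx,cy),wh,_=cv2.minAreaRect(L.astype(np.float32)); _,_,vt=np.linalg.svd(L-L.mean(0)); 
print("bar",cx,cy,wh,"ang",np.degrees(np.arctan2(vt[0,1],vt[0,0])))
P=cloud(s); tp=(hm>0)&(abs(P[...,2]-.084)<.004); print("top z",np.nanmedian(P[...,2][w]), "depth ctr",np.nanmean(P[tp],0),tp.sum())
# red top face
# stand top via depth
m=(abs(P[...,2]-.032)<.006)&(np.hypot(P[...,0]-.555,P[...,1]-.01)<.09)
m=m.astype(np.uint8); n,l,st,c=cv2.connectedComponentsWithStats(m); i=1+st[1:,4].argmax()
v,u=np.where(l==i); Q=P[v,u][:,:2].astype(np.float32); (a,b),wh,an=cv2.minAreaRect(Q); print("stand",a,b,wh,an)
C=ray(s,[(228,160),(312,183),(292,260),(213,242),(268,172)],.032)[:,:2]; print(C,C[:4].mean(0))
d=[C[3]-C[0],C[2]-C[1]]; e=[C[1]-C[0],C[2]-C[3]]
for k in d+e: print(np.linalg.norm(k),np.degrees(np.arctan2(k[1],k[0])))
# disc: depth at top of disc (z .05)
m=((abs(P[...,2]-.050)<.004)&(np.hypot(P[...,0]-.555,P[...,1]-.01)<.06)); Q=P[m][:,:2].astype(np.float32); print("disc",cv2.minEnclosingCircle(Q),len(Q))
x=cv2.resize(s["frame"][130:280,190:340],(750,750))[:600]; cv2.imwrite("pics/w1c.png",x[:,:,::-1])
```

```text
white [242 229  40  10 169] [261.81065089 233.67455621]
bar 0.559414803981781 0.01696196384727955 (0.004647069610655308, 0.04001270979642868) ang 98.8593390635005
top z 0.08572759969353805 depth ctr [0.55663388 0.01684477 0.08498653] 1055
stand 0.5513729453086853 -0.013886261731386185 (0.037009287625551224, 0.10020925104618073) 77.86970520019531
[[ 0.49307323 -0.020174  ]
 [ 0.51945176  0.07522082]
 [ 0.61688296  0.05553352]
 [ 0.59301035 -0.04054505]
 [ 0.50670909  0.02478033]] [0.55560458 0.01750883]
0.10199219666238399 -11.52125560756807
0.09940034882471346 -11.42357683263992
0.09897473853258125 74.54283869549326
0.09899996440860194 76.04630876260593
disc ((0.5578720569610596, 0.017008550465106964), 0.03584460914134979) 1613
```

View pics/w1c.png

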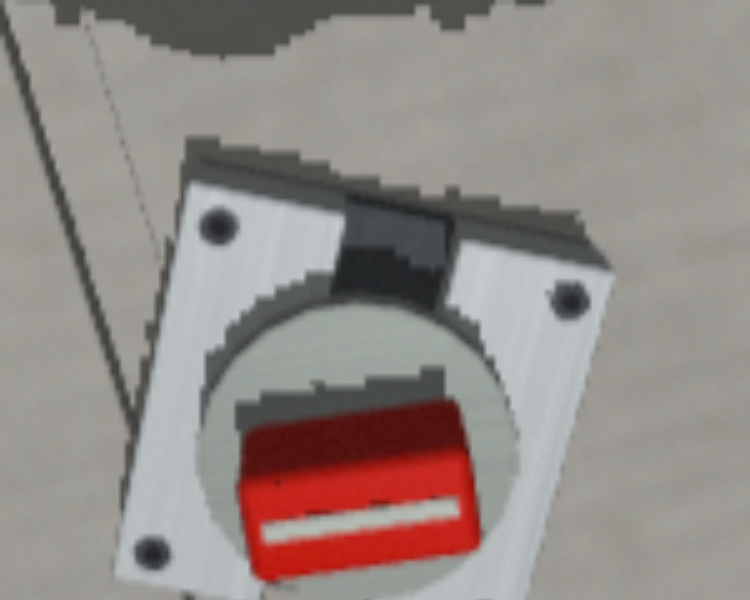

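The crop shows the dark groove end at the near side of the stand, the bar nearly across it, and three bolts at crop positions (219,227), (570,300) and (152,552). Next I move above the bar with the jaws across it and refine from close by.

```bash
cat >> h.py <<'E'
def quat(deg):  # tool down, closing line at world angle deg
    a=np.radians((deg+90)/2); return [float(np.cos(a)),float(np.sin(a)),0.,0.]
def bar(s,top):
    h=hsv(s); r=red(s).astype(np.uint8)
    n,l,st,c=cv2.connectedComponentsWithStats(cv2.morphologyEx(r,cv2.MORPH_CLOSE,np.ones((9,9))))
    R0=ray(s,c,.07)[:,:2]; ok=[i for i in range(1,n) if st[i,4]>200 and np.hypot(*(R0[i]-[.557,.017]))<.03]
    r=(l==max(ok,key=lambda i:st[i,4])).astype(np.uint8)
    hm=np.zeros_like(r); cv2.fillConvexPoly(hm,cv2.convexHull(cv2.findNonZero(r)),1)
    w=((hm>0)&(h[...,1]<110)&(h[...,2]>130)).astype(np.uint8)
    n,l,st,c=cv2.connectedComponentsWithStats(w); i=1+st[1:,4].argmax()
    v,u=np.where(l==i); L=ray(s,np.c_[u,v],top)[:,:2]; vt=np.linalg.svd(L-L.mean(0))[2]
    c,wh,_=cv2.minAreaRect(L.astype(np.float32)); return np.array(c),wh,np.degrees(np.arctan2(vt[0,1],vt[0,0]))%180
E
python3 - <<'E'
from bench import *
from h import *
B=ray(dict(np.load("w1.npz")),[(233.8,175.4),(304,190),(220.4,240.4),(287,253)],.032)[:,:2]
for i,j in((0,1),(2,3),(0,2),(1,3)):
    k=B[j]-B[i]; print("bolts",np.linalg.norm(k),np.degrees(np.arctan2(k[1],k[0])))
print(B.mean(0))
reach([0.557,0.017,0.215],quat(8.9))
s=snapshot("wrist"); np.savez("w2.npz",**s); cv2.imwrite("pics/w2.png",s["frame"][:,:,::-1])
print(bar(s,.084)); o=get_obs(); print(o["clock"],o["joints"])
P=cloud(s)
m=((abs(P[...,2]-.050)<.004)&(np.hypot(P[...,0]-.557,P[...,1]-.017)<.05)); Q=P[m][:,:2].astype(np.float32); print("disc",cv2.minEnclosingCircle(Q),len(Q))
E
```

```text
bolts 0.0822137797361696 78.03233941855696
bolts 0.08236870940838802 78.40824957708382
bolts 0.08208251223792366 -12.356032803032482
bolts 0.08154121702307607 -12.2509918179834
[0.55920783 0.01750309]
(array([0.5562228 , 0.03239884]), (0.0034342671278864145, 0.007769255433231592), np.float64(101.56537802983465))
3.6083 [-3.50608075e-02  4.03010772e-01  1.59818425e+00  4.14505836e-06
  1.13990968e+00 -1.91670275e-01]
disc ((0.5586239099502563, 0.01717749610543251), 0.0360543318092823) 3697
```

View pics/w2.png

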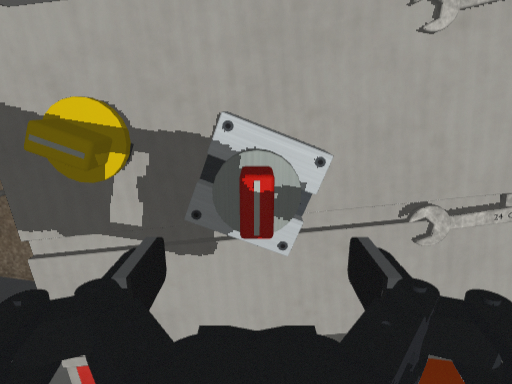

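The close view shows the bar upright in the picture, with its line at u≈257 from v≈180 to 235, so the jaws are square to it. The disc centre is at (0.5586, 0.0172) and the bolts put the groove at -12.1°. So I descend, grip and turn +69°.

Run:
```python
from bench import *
from h import *
def p(t):
    o=get_obs(); print(t,round(o["clock"],2),np.round(o["eef_pos"],4),"F",np.round(o["contact_force"],1),"M",np.round(o["wrist_torque"],2),round(o["opening"],4),round(o["grip_force"],1))
    return o
reach([0.5588,0.0172,0.16],quat(8.9))
movel([0.5588,0.0172,0.131],speed=0.06); p("down")
close_gripper(30); o=p("closed")
j=np.array(o["joints"])
for k in range(3):
    j[5]-=np.radians(69.0/3); movej(list(j)); p(k)
s=snapshot("wrist"); cv2.imwrite("pics/w3.png",s["frame"][:,:,::-1]); np.savez("w3.npz",**s)
```

```text
down 4.58 [0.5589 0.0172 0.131 ] F [-0.8 -0.2 -0.1] M [ 0.03 -0.03 -0.02] 0.0855 0.0
closed 5.16 [0.5588 0.0172 0.1311] F [0.3 0.6 2. ] M [0.01 0.07 0.06] 0.0235 33.3
0 5.62 [0.5588 0.0172 0.1311] F [-0.6 -0.6  0.9] M [0.07 0.   0.05] 0.0235 33.1
1 6.09 [0.5586 0.0173 0.131 ] F [-3.4  0.7  1.9] M [0.11 0.49 0.06] 0.0233 33.5
2 6.56 [0.5584 0.0173 0.1306] F [-3.4 -0.1 -4.2] M [ 0.11  0.75 -0.02] 0.0235 31.5
```

View pics/w3.png

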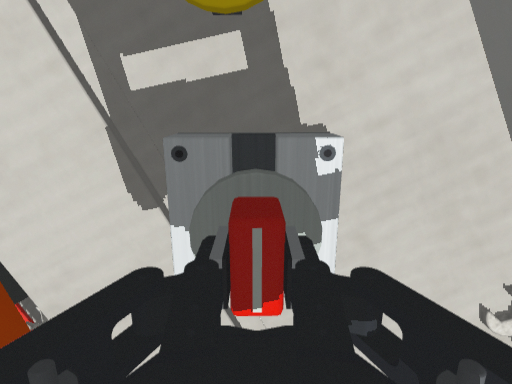

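The bar (u≈257) lies in line with the groove end at (254,152), and the stand's edge is level in the picture, so it is aligned. I open, let it drop and check from above.

Run:
```python
from bench import *
from h import *
open_jaws(); sleep(0.5)
movel([0.5588,0.0172,0.24],speed=0.12)
sleep(.2); s=snapshot("wrist"); cv2.imwrite("pics/w4.png",s["frame"][:,:,::-1]); np.savez("w4.npz",**s)
P=cloud(s); d=np.hypot(P[...,0]-.5588,P[...,1]-.0172); m=d<.04
print("top",np.nanmedian(P[...,2][m&red(s)&(P[...,2]>.07)]))
q=P[m&(P[...,2]>.032)&(P[...,2]<.056)]; print("disc z pct",np.percentile(q[:,2],[5,25,50,75,95]))
A=np.c_[q[:,:2]-[.5588,.0172],np.ones(len(q))]; print("plane",np.linalg.lstsq(A,q[:,2],rcond=None)[0])
q=P[(d>.04)&(d<.065)&(P[...,2]>.02)&(P[...,2]<.045)]; print("stand z",np.median(q[:,2]))
o=get_obs(); print(o["clock"],o["contact_force"])
```

```text
top 0.07707731501333298
disc z pct [0.03295751 0.04232158 0.04313604 0.04367654 0.04447132]
plane [0.03961486 0.00031654 0.04185314]
stand z 0.03329728120330587
9.0417 [0.11980768 0.25107169 0.02243826]
```

View pics/w4.png

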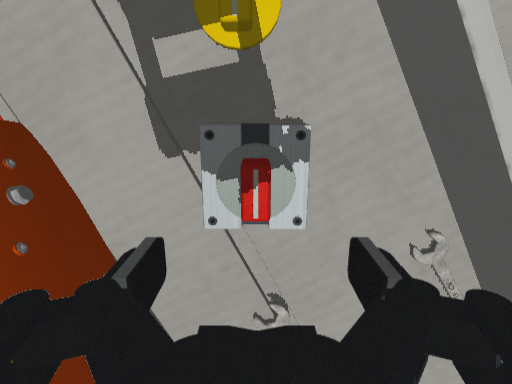

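The bar at (257,190) lies in the groove. The disc top measures 10 mm above the stand face and the bar top fell about 8 mm, so the cap is fully home, and the gripper is well clear above it.

```bash
python3 -c "
from bench import *
print(job_done())"
```

```text
the job is handed in; nothing more can be done
None
```

The red cap was turned about 69° without lifting and dropped about 8 mm to sit fully home and flat on its stand; I let go, never went near the blue cap, and handed the job in at about 9 s.

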